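# Push the spent tape core off the packing bench into the scrap tote

## Task

At the packing bench, find the spent packing-tape core (the bare brown cardboard ring with no tape left on it) and push it along the bench and off the far edge so that it drops into the blue scrap tote standing on the cart below. Slide it, do not pick it up, and leave the two full tape rolls (amber and white) where they stand.

Things in the scene. Friction and masses are not known exactly. Their poses are not given: they have to be found in the camera images.
- core_center (a point): Spent tape core: bare brown cardboard ring, loose on the grey bench, hole upward; 90 mm outside, 76 mm hole, 50 mm high, about 60 g. This point is its centre, half-way up (25 mm above the bench top, which is at height 0). It starts in any one of three places in a row across the bench, the full rolls taking the others, at least 35 mm free between neighbours.
- tote_mouth (a point): Marks the open blue tote on a black cart below the bench's far edge, fixed; its place along the edge varies. The point lies on the bench's top far edge (height 0, edge straight along y) before the middle of the tote; x away from the robot, z up. The tote spans -15 to +285 mm in x, -230 to +230 in y, walls 6 mm; rim 40 mm and floor 164 mm below the point. Nothing stands between edge and tote.
- amber_roll: A full roll of amber packing tape, standing with its hole upward: 110 mm outside diameter, 50 mm high, 350 g, with a brown card core inside. Loose; must stay. Origin at the centre of its underside, z up.
- white_roll: A full roll of white packing tape, standing with its hole upward: 110 mm outside diameter, 50 mm high, 350 g, with a brown card core inside. Loose; must stay. Origin at the centre of its underside, z up.
There are look-alikes about, which are no part of the job. What is shaped like the part that bears core_center but black is not meant.

How it is judged:
On the way:
1. the core has been slid along the bench to the far edge (its centre within 50 mm of the edge, still at bench height) (x of core_center in the frame of tote_mouth above -0.05 m and height (world z) of core_center between 0 and 0.06 m), for 0.1 s.
At the end, for the whole second after the job is handed in: The core lies at rest inside the scrap tote (its centre within the tote's walls and at least 90 mm below the bench top), and both full rolls stand within 30 mm of where they began (x of core_center in the frame of tote_mouth between -0.015 and 0.285 m and y of core_center in the frame of tote_mouth between -0.23 and 0.23 m and z of core_center in the frame of tote_mouth between -0.17 and -0.09 m and linear speed of core below 0.05 m/s and distance of each of amber_roll, white_roll from where it was at the start of the episode below 0.03 m); the robot touches nothing.
It fails at once if the core is picked up (its centre rises above 75 mm over the bench top) (height (world z) of core_center above 0.075 m).
It fails at once if a full roll is moved by more than 30 mm (distance of any of amber_roll, white_roll from where it was at the start of the episode above 0.03 m).
It also fails if it takes over 32 s, if anything falls off the work surface, if the arm or the gripper's body presses on something with over 40 N, if the wrist force passes 120 N, or if a joint passes its speed limit or range.

## Robot

A 6-joint arm with a two-finger parallel gripper is mounted at the origin on the work surface. World frame = base frame: x ahead of the robot, y to its left, z up, the work surface at z = 0. Lengths are in m, angles in rad, forces in N, time in s.
With the tool pointing down it reaches from about 0.35 to 0.85 m from the base axis. Payload 8.1 kg.
Tool frame: the origin (TCP) lies at the very end of the fingers, on their centre line; the grasp point (between the pads) lies 19 mm behind it (pinch_z is the distance from the TCP to the grasp point, in m); z points along the fingers, y is the direction in which the jaws open and shut (so a half turn about z gives the same grasp; the last joint's range is limited). The gripper opens to 93 mm and grips with 3 to 60 N. Pads are 15 mm wide; open, the fingers measure 128 mm over their backs; the gripper's body (75 mm by 188 mm) begins 65 mm behind the grasp point.
Start: joints at [-1.283, 0.13, 1.488, -0, 1.523, -0.085], TCP at [0.219, -0.559, 0.219] pointing down, gripper open.
Joint ranges: [-2.96, 2.96], [-0.89, 2.26], [0.02, 2.5], [-1.34, 4.48], [0, 2.73], [-2.66, 2.66]. Speed limits (rad/s): [2.39, 2.39, 2.79, 3.14, 3.14, 3.14].

## Interface

Orientations are given as a rotation vector (axis times angle).
In Python, from plant import * gives the robot as it stands.
- The arm moves only by the tool move_arm, never from a script. Its argument "series" is a list of rows, each a list of 7 numbers: the shift along the tool's x, y, z each as a share of 10 cm, from -1 to 1, then the turn, a rotation vector about the tool's x, y, z each as a share of 180 degrees, from -1 to 1, then the opening, from -1 (shut) to 1 (fully open). In form: [[dx, dy, dz, rx, ry, rz, jaw], ...]. A call has 1 to 8 rows; each row is the pose to reach, as a shift and turn from the pose commanded when the call began, along the tool's axes at that moment, turning the shorter way round; what a row does not reach only later rows make up. A row lasts 1/10 s, in which the tool goes at most 50 mm and 8.59 degrees, less where a joint would pass 70% of its speed; a pose out of reach is approached as far as the arm can. A call with a number of a shift or a turn outside -1 to 1 is refused whole. A call with a gripper value outside its range is refused whole. The fingers move at their own pace and stop on an object; "squeeze" is the grip in N (left out, the last holds). Time passes only in rows, so rows that repeat a pose let the fingers close. It gives the time, the measured TCP pose, the force and the opening at its end, in the units of the state.
- read_state(): the state, without advancing time (a new reading comes with each control period).
- read_camera(name): name is "side" or "top"; returns a dict with "frame" (420x560x3 uint8, red, green, blue), "K" (3x3 intrinsics, pixels), "k1" (the pictures are not rectified: a ray, as slopes to the right and down, at radius r is drawn at 1 + k1 r^2 times it, then the intrinsics apply), "rvec" (rotation vector, rad) and "tvec" (3), from world to camera coordinates, as OpenCV has them. Camera axes: x right, y down, z forward; pixel columns grow to the right and rows downward; lengths in m; the calibration is good to about 2 mm. A picture is of the moment at which its call begins. There is no depth.
- close_job(): hands the job in, once; it reports no verdict.
The state is a dict: "t": time; "q": joint angles; "dq": joint speeds; "joint_torque": joint torques, N m; "tool_pos": TCP position; "orientation": TCP orientation; "force": force on the tool from outside, world axes, zero at the start; "wrist_torque": the same for the moment, N m; "opening": finger opening in m.
Only numpy, scipy, OpenCV 4.12 (cv2) and the standard library are available. Lean on these libraries where they do the work, as an engineer would, in place of code of your own. Each camera call takes 0.05 s, during which the arm holds its last target.

## Working session

There is one attempt and no reset: what is moved stays moved. The work goes in short steps, Python scripts to look and compute and a tool call to move; the robot and the scene stay as the last step left them, time stands still between calls to the robot, and variables do not carry over. Pictures are saved under pics/ and viewed, and the job is handed in when it is done.

Besides the shell and the picture viewer there is one more tool, called after "Request:" by a JSON object that holds its "op" and its "data", one argument or row to a line. move_arm: Moves the arm, as the interface text tells. Shift numbers are shares of 10 cm and turn numbers shares of 180 degrees, none past 1 either way. Its arguments: {"type":"object","properties":{"series":{"type":"array","items":{"type":"array","items":{"type":"number"}}},"squeeze":{"type":"number"}},"required":["series"]}

```bash
mkdir -p pics
cat > h.py <<'E'
from plant import *
import numpy as np, cv2
def snap(n,f):
    c=read_camera(n); cv2.imwrite('pics/'+f,cv2.cvtColor(c['frame'],cv2.COLOR_RGB2BGR)); 
    np.savez('pics/'+f+'.npz',**{k:np.array(c[k]) for k in c}); return c
def ray(c,u,v,z):
    K=np.array(c['K']);k1=float(c['k1']);x=np.array([(u-K[0,2])/K[0,0],(v-K[1,2])/K[1,1]])
    p=cv2.undistortPoints(np.array([[[u,v]]],float),K,np.array([k1,0,0,0,0.]))[0,0]
    R=cv2.Rodrigues(np.array(c['rvec'],float))[0];t=np.array(c['tvec'],float).ravel()
    o=-R.T@t;d=R.T@np.array([p[0],p[1],1]);return o+d*(z-o[2])/d[2]
def proj(c,P):
    return cv2.projectPoints(np.array([P],float),np.array(c['rvec'],float),np.array(c['tvec'],float),np.array(c['K'],float),np.array([float(c['k1']),0,0,0,0.]))[0].ravel()
E
python3 - <<'E'
from h import *
snap('top','t0.png');snap('side','s0.png');print(read_state())
E
```

```text
{'t': 0.1, 'q': array([-1.28338316e+00,  1.31071634e-01,  1.48915703e+00, -2.02376785e-05,
        1.52301681e+00, -8.53929091e-02]), 'dq': array([-0.00071424, -0.00267148, -0.00300869, -0.00091832,  0.00062383,
       -0.00110913]), 'joint_torque': array([ 3.07627251e-04, -5.61344433e+01, -4.93095481e+01,  7.69657572e-02,
        2.92008987e-02, -6.28978478e-05]), 'tool_pos': array([ 0.21840958, -0.55828398,  0.21770806]), 'orientation': array([-3.08555727e+00, -5.81914208e-01,  2.93237283e-04]), 'force': array([ 0.35025364,  0.14661742, -0.07466625]), 'wrist_torque': array([-0.01087241, -0.01242209, -0.01828127]), 'opening': 0.0931557652502198}
```

View pics/t0.png

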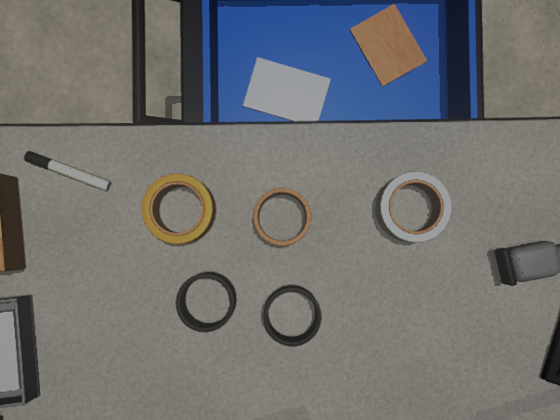

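View pics/s0.png

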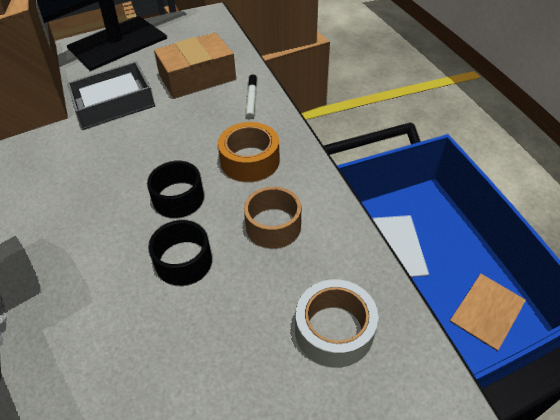

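Top view: the amber roll is at (178,208), a thin brown ring at (282,217) and the white roll at (416,207). There are black look-alike rings at (206,301) and (292,315). The thin bare brown ring fits the core; the black ones are excluded. I'll confirm this in an enlarged crop and measure.

Run:
```python
from h import *
c=dict(np.load('pics/t0.png.npz'));s=dict(np.load('pics/s0.png.npz'))
im=cv2.imread('pics/t0.png')[110:350,130:470]
cv2.imwrite('pics/t0c.png',cv2.resize(im,None,fx=2.3,fy=2.3,interpolation=cv2.INTER_CUBIC))
for n,u,v,z in [('core',282,217,.05),('amber',178,208,.05),('white',416,207,.05),('bl1',206,301,.05),('bl2',292,315,.05),('edgeL',10,125,0),('edgeR',550,118,0),('edge282',282,122,0),('toteL in',207,60,-.04),('toteR in',477,60,-.04),('toteLfl',218,60,-.16),('toteRfl',441,60,-.16),('coreL',253,217,.05),('coreR',311,217,.05)]: print(n,ray(c,u,v,z).round(4))
for n,u,v in [('core',272.5,208),('amber',249,143),('white',337,316)]: print(n,ray(s,u,v,.05).round(4))
```

```text
core [0.5626 0.0132 0.05  ]
amber [0.5788 0.174  0.05  ]
white [ 0.5752 -0.1944  0.05  ]
bl1 [0.4353 0.1316 0.05  ]
bl2 [ 0.412 -0.     0.05 ]
edgeL [0.7211 0.4548 0.    ]
edgeR [ 0.7205 -0.4276  0.    ]
edge282 [0.7218 0.0109 0.    ]
toteL in [ 0.84   0.139 -0.04 ]
toteR in [ 0.8322 -0.3269 -0.04  ]
toteLfl [ 0.8798  0.1336 -0.16  ]
toteRfl [ 0.8728 -0.3016 -0.16  ]
coreL [0.5632 0.0581 0.05  ]
coreR [ 0.562  -0.0318  0.05  ]
core [0.5621 0.0088 0.05  ]
amber [0.5771 0.1674 0.05  ]
white [ 0.5742 -0.1985  0.05  ]
```

View pics/t0c.png

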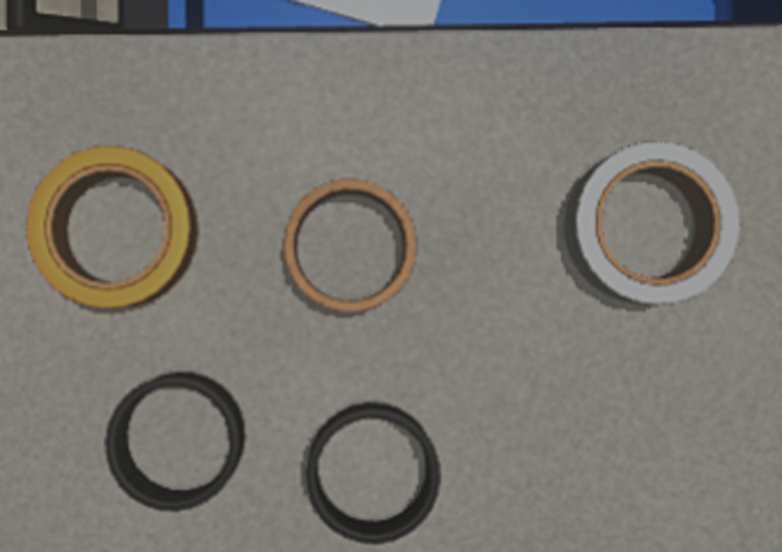

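```bash
cat > g.py <<'E'
from h import *
import sys
from scipy.spatial.transform import Rotation as Ro
s=read_state();R=Ro.from_rotvec(s['orientation'])
print(s['t'],s['tool_pos'].round(4),s['force'].round(1),s['opening'].round(4),s['q'].round(3));print(R.as_matrix().round(3))
Rg=Ro.from_matrix([[1,0,0],[0,-1,0],[0,0,-1]])
print('turn',((R.inv()*Rg).as_rotvec()/np.pi).round(4))
for a in sys.argv[1:]:
    g=np.array(eval(a));print(a,'shift',(R.inv().apply(g-s['tool_pos'])/.1).round(3))
E
python3 g.py "[.49,.01,.2]"
```

```text
Traceback (most recent call last):
  File "g.py", line 5, in <module>
    print(s['t'],s['tool_pos'].round(4),s['force'].round(1),s['opening'].round(4),s['q'].round(3));print(R.as_matrix().round(3))
                                                            ^^^^^^^^^^^^^^^^^^
AttributeError: 'float' object has no attribute 'round'
```

```bash
sed -i "s/s\['opening'\].round(4)/s['opening']/" g.py; python3 g.py "[.49,.01,.2]"
```

```text
0.1 [ 0.2184 -0.5583  0.2177] [ 0.4  0.1 -0.1] 0.0931557652502198 [-1.283  0.131  1.489 -0.     1.523 -0.085]
[[ 0.931  0.364 -0.   ]
 [ 0.364 -0.931  0.002]
 [ 0.    -0.002 -1.   ]]
turn [-5.000e-04  1.000e-04  1.187e-01]
[.49,.01,.2] shift [ 4.599 -4.303  0.185]
```

The crop confirms it: a thin bare brown ring (90 mm across as measured, at about (0.562, 0.011)), with full rolls either side of it. The edge is at x≈0.721 and the tote centre at y≈-0.09. I'll push from behind with the jaws part open (about 60 mm) as a two-point cradle.

Request:
{"op": "move_arm", "data": {
  "series": [
    [0.33,-0.31,0,0,0,0.04,0.3],
    [0.66,-0.62,0,0,0,0.08,0.3],
    [1,-0.93,0,0,0,0.1187,0.3],
    [1,-0.93,0,0,0,0.1187,0.3]
  ]
}}

```text
t: 0.5
tool_pos: [0.2797, -0.4315, 0.218]
orientation: [-3.139, 0.003, -0.001]
force: [1.3, -0.2, -1.0]
opening: 0.0657
```

```bash
python3 g.py "[.49,.01,.2]"
```

```text
0.5 [ 0.2797 -0.4315  0.218 ] [ 1.3 -0.2 -1. ] 0.06565487923949302 [-1.096 -0.101  1.723  0.002  1.522  0.476]
[[ 1.    -0.002  0.   ]
 [-0.002 -1.     0.003]
 [ 0.    -0.003 -1.   ]]
turn [-0.0008 -0.0001 -0.0006]
[.49,.01,.2] shift [ 2.094 -4.418  0.192]
```

Request:
{"op": "move_arm", "data": {
  "series": [
    [0.35,-0.33,0,0,0,0,0.3],
    [0.7,-0.66,0,0,0,0,0.3],
    [1,-1,0,0,0,0,0.3]
  ]
}}

```text
t: 0.8
tool_pos: [0.3786, -0.335, 0.2184]
orientation: [3.142, -0.0, 0.0]
force: [0.5, -0.8, 0.2]
opening: 0.0604
```

Request:
{"op": "move_arm", "data": {
  "series": [
    [0.35,-0.33,0,0,0,0,0.3],
    [0.7,-0.66,0,0,0,0,0.3],
    [1,-1,0,0,0,0,0.3]
  ]
}}

```text
t: 1.1
tool_pos: [0.4791, -0.2346, 0.2184]
orientation: [3.141, 0.001, -0.0]
force: [0.6, -0.4, 0.4]
opening: 0.0604
```

Request:
{"op": "move_arm", "data": {
  "series": [
    [0,-0.5,0,0,0,0,0.3],
    [0,-1,0,0,0,0,0.3]
  ]
}}

```text
t: 1.3
tool_pos: [0.478, -0.1344, 0.2177]
orientation: [-3.141, -0.001, 0.002]
force: [0.7, 0.7, 1.0]
opening: 0.0605
```

Request:
{"op": "move_arm", "data": {
  "series": [
    [0,-0.5,0,0,0,0,0.3],
    [0,-1,0,0,0,0,0.3],
    [0,-1,0,0,0,0,0.3],
    [0,-1,0,0,0,0,0.3]
  ]
}}

```text
t: 1.7
tool_pos: [0.4779, -0.0352, 0.2185]
orientation: [3.141, 0.006, -0.0]
force: [0.1, -0.2, -0.1]
opening: 0.0604
```

```bash
python3 g.py "[.492,.01,.1]" "[.492,.01,.012]"
```

```text
1.7 [ 0.4779 -0.0352  0.2185] [ 0.1 -0.2 -0.1] 0.060366442182563394 [-1.800e-01 -2.020e-01  1.813e+00 -1.000e-03  1.531e+00  1.387e+00]
[[ 1.     0.004 -0.   ]
 [ 0.004 -1.    -0.001]
 [-0.     0.001 -1.   ]]
turn [0.0002 0.0001 0.0011]
[.492,.01,.1] shift [ 0.143 -0.452  1.185]
[.492,.01,.012] shift [ 0.143 -0.452  2.065]
```

Request:
{"op": "move_arm", "data": {
  "series": [
    [0.12,-0.46,0,0,0,0,0.3],
    [0.12,-0.46,0.5,0,0,0,0.3],
    [0.12,-0.46,1,0,0,0,0.3],
    [0.12,-0.46,1,0,0,0,0.3],
    [0.12,-0.46,1,0,0,0,0.3]
  ]
}}

```text
t: 2.2
tool_pos: [0.4892, 0.0087, 0.1186]
orientation: [3.141, -0.003, -0.004]
force: [-1.1, -0.1, 1.2]
opening: 0.0605
```

```bash
python3 g.py "[.492,.01,.1]" "[.492,.01,.017]"; python3 -c "
from h import *
snap('side','s1.png')"
```

```text
2.2 [0.4892 0.0087 0.1186] [-1.1 -0.1  1.2] 0.06051554770192528 [-0.087 -0.098  1.905 -0.     1.337  1.486]
[[ 1.    -0.002 -0.003]
 [-0.002 -1.    -0.   ]
 [-0.003  0.    -1.   ]]
turn [ 0.      0.0009 -0.0006]
[.492,.01,.1] shift [ 0.028 -0.013  0.186]
[.492,.01,.017] shift [ 0.03  -0.013  1.016]
```

View pics/s1.png

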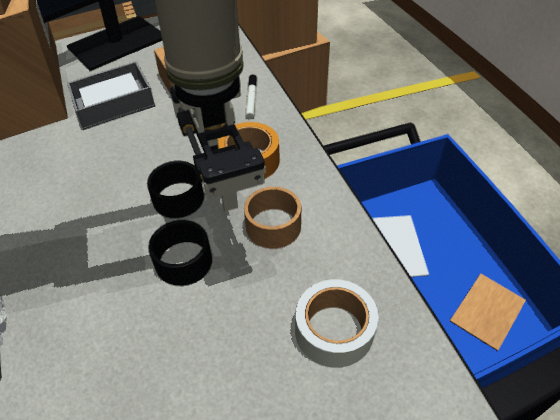

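The side view shows the gripper above the gap, with the black rings at (175,190) and (180,250) and the core at (272,215). The rolls are untouched, so I'll lower it.

Request:
{"op": "move_arm", "data": {
  "series": [
    [0,0,0.25,0,0,0,0.3],
    [0,0,0.5,0,0,0,0.3],
    [0,0,0.75,0,0,0,0.3],
    [0,0,1,0,0,0,0.3],
    [0,0,1,0,0,0,0.3]
  ]
}}

```text
t: 2.75
tool_pos: [0.4898, 0.0095, 0.0186]
orientation: [3.142, -0.002, -0.002]
force: [-1.1, -0.0, 0.3]
opening: 0.061
```

```bash
python3 g.py "[.53,.01,.017]"; python3 -c "
from h import *
snap('side','s2.png')"
```

```text
2.75 [0.4898 0.0095 0.0186] [-1.1 -0.   0.3] 0.0610140682299117 [-0.085  0.035  1.975 -0.     1.133  1.487]
[[ 1.    -0.001 -0.001]
 [-0.001 -1.    -0.   ]
 [-0.001  0.    -1.   ]]
turn [ 0.      0.0003 -0.0003]
[.53,.01,.017] shift [ 0.402 -0.006  0.016]
```

View pics/s2.png

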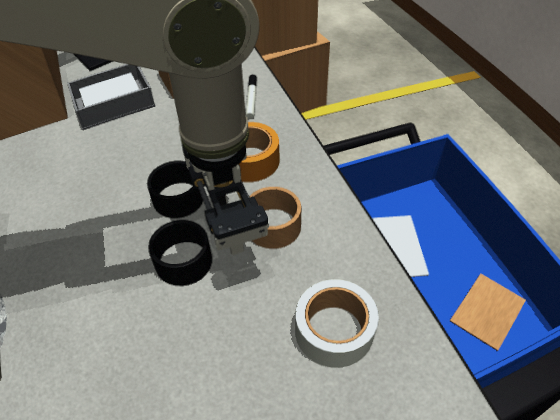

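The fingers are down behind the core at (272,215) and clear of the black rings. Now I'll push slowly.

Request:
{"op": "move_arm", "data": {
  "series": [
    [0.12,0,0,0,0,0,0.3],
    [0.24,0,0,0,0,0,0.3],
    [0.36,0,0,0,0,0,0.3],
    [0.48,0,0,0,0,0,0.3],
    [0.6,0,0,0,0,0,0.3],
    [0.72,0,0,0,0,0,0.3],
    [0.84,0.02,0,0,0,0,0.3],
    [0.96,0.04,0,0,0,0,0.3]
  ]
}}

```text
t: 3.6
tool_pos: [0.5892, 0.0056, 0.0228]
orientation: [3.141, -0.001, 0.008]
force: [-0.4, 0.1, -1.2]
opening: 0.0603
```

```bash
python3 g.py "[.53,.01,.017]"; python3 -c "
from h import *
snap('side','s3.png');snap('top','t3.png')"
```

```text
3.6 [0.5892 0.0056 0.0228] [-0.4  0.1 -1.2] 0.060313907451570614 [-0.077  0.274  1.699 -0.     1.164  1.494]
[[ 1.    -0.     0.005]
 [-0.    -1.    -0.   ]
 [ 0.005  0.    -1.   ]]
turn [ 0.0001 -0.0016 -0.0001]
[.53,.01,.017] shift [-0.592 -0.044  0.055]
```

View pics/s3.png

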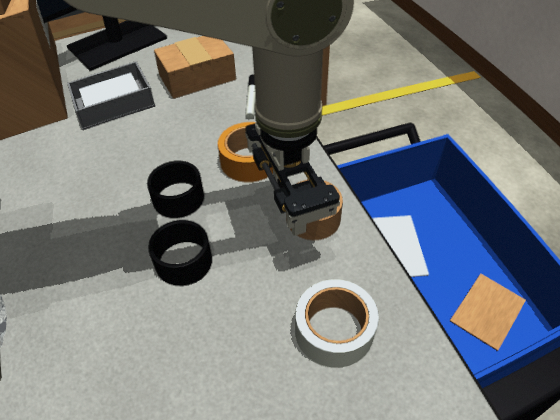

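View pics/t3.png

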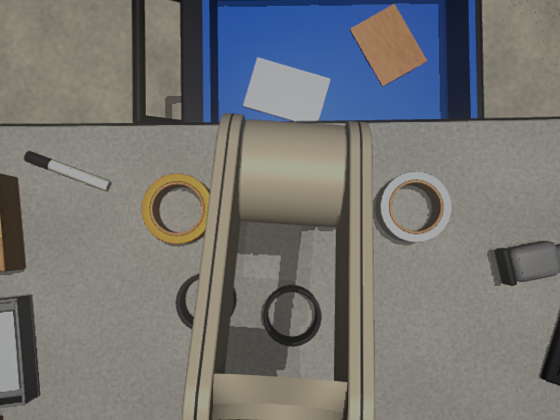

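The core is in the cradle at side (318,210) and has moved with the fingers. Both rolls are unmoved: amber (178,208) and white (416,207) in the top view. I'll continue.

Request:
{"op": "move_arm", "data": {
  "series": [
    [0.1,0.02,0.01,0,0,0,0.3],
    [0.2,0.05,0.02,0,0,0,0.3],
    [0.3,0.08,0.02,0,0,0,0.3],
    [0.4,0.11,0.02,0,0,0,0.3],
    [0.5,0.14,0.02,0,0,0,0.3],
    [0.6,0.17,0.02,0,0,0,0.3],
    [0.7,0.2,0.02,0,0,0,0.3],
    [0.8,0.22,0.02,0,0,0,0.3]
  ]
}}

```text
t: 4.5
tool_pos: [0.6667, -0.0163, 0.0169]
orientation: [3.142, -0.001, 0.0]
force: [-0.4, 0.0, 1.2]
opening: 0.0604
```

```bash
python3 g.py; python3 -c "
from h import *
snap('side','s4.png')"
```

```text
4.5 [ 0.6667 -0.0163  0.0169] [-0.4  0.   1.2] 0.06041714827513821 [-0.101  0.474  1.456 -0.     1.212  1.47 ]
[[ 1. -0.  0.]
 [-0. -1. -0.]
 [ 0.  0. -1.]]
turn [ 0.     -0.     -0.0001]
```

View pics/s4.png

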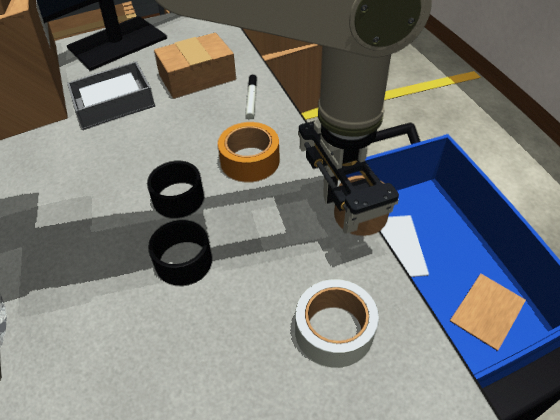

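The core at (362,205) is now at the edge (x≈0.708). One more push takes it over.

Request:
{"op": "move_arm", "data": {
  "series": [
    [0.1,0.01,0,0,0,0,0.3],
    [0.2,0.02,0,0,0,0,0.3],
    [0.32,0.03,0,0,0,0,0.3],
    [0.45,0.04,0,0,0,0,0.3],
    [0.6,0.05,0,0,0,0,0.3],
    [0.75,0.05,0,0,0,0,0.3],
    [0.9,0.05,0,0,0,0,0.3],
    [0.9,0.05,0,0,0,0,0.3]
  ]
}}

```text
t: 5.35
tool_pos: [0.7572, -0.021, 0.0168]
orientation: [3.141, -0.0, 0.002]
force: [0.6, -0.9, -0.0]
opening: 0.0606
```

```bash
python3 g.py; python3 -c "
from h import *
snap('side','s5.png')"
```

```text
5.35 [ 0.7572 -0.021   0.0168] [ 0.6 -0.9 -0. ] 0.060648799186732105 [-0.095  0.701  1.138  0.     1.302  1.476]
[[ 1.    -0.     0.001]
 [-0.    -1.    -0.   ]
 [ 0.001  0.    -1.   ]]
turn [ 0.     -0.0004 -0.    ]
```

View pics/s5.png

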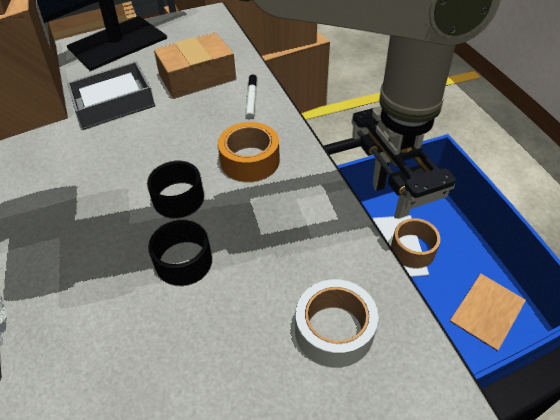

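The core is in the tote at (417,242). I'll raise and retract the tool, then check.

Request:
{"op": "move_arm", "data": {
  "series": [
    [0,0,-0.4,0,0,0,0.3],
    [0,0,-0.8,0,0,0,0.3],
    [0,0,-1,0,0,0,0.3]
  ]
}}

```text
t: 5.7
tool_pos: [0.757, -0.021, 0.1214]
orientation: [3.141, -0.0, 0.007]
force: [1.2, 0.0, 1.6]
opening: 0.0605
```

Request:
{"op": "move_arm", "data": {
  "series": [
    [-0.4,0,-0.4,0,0,0,0.3],
    [-0.8,0,-0.8,0,0,0,0.3],
    [-1,0,-1,0,0,0,0.3]
  ]
}}

```text
t: 6.0
tool_pos: [0.6539, -0.0208, 0.218]
orientation: [3.142, -0.0, -0.0]
force: [0.3, 0.6, 1.8]
opening: 0.0603
```

Request:
{"op": "move_arm", "data": {
  "series": [
    [-0.4,0,0,0,0,0,0.3],
    [-0.8,0,0,0,0,0,0.3],
    [-1,0,0,0,0,0,0.3]
  ]
}}

```text
t: 6.3
tool_pos: [0.5526, -0.0207, 0.2166]
orientation: [3.142, -0.0, -0.001]
force: [-0.6, 0.3, 0.2]
opening: 0.0606
```

Request:
{"op": "move_arm", "data": {
  "series": [
    [-0.4,0,0,0,0,0,0.3],
    [-0.8,0,0,0,0,0,0.3],
    [-1,0,0,0,0,0,0.3],
    [-1,0,0,0,0,0,0.3],
    [-1,0,0,0,0,0,0.3]
  ]
}}

```text
t: 6.8
tool_pos: [0.4559, -0.0208, 0.2169]
orientation: [3.141, -0.0, 0.002]
force: [-0.4, 0.2, -0.1]
opening: 0.0601
```

```bash
python3 g.py; python3 -c "
from h import *
snap('side','s6.png');snap('top','t6.png')"
```

```text
6.8 [ 0.4559 -0.0208  0.2169] [-0.4  0.2 -0.1] 0.06009632300036399 [-0.158 -0.269  1.873  0.     1.537  1.413]
[[ 1.    -0.     0.001]
 [-0.    -1.    -0.   ]
 [ 0.001  0.    -1.   ]]
turn [ 0.0001 -0.0005 -0.0001]
```

View pics/s6.png

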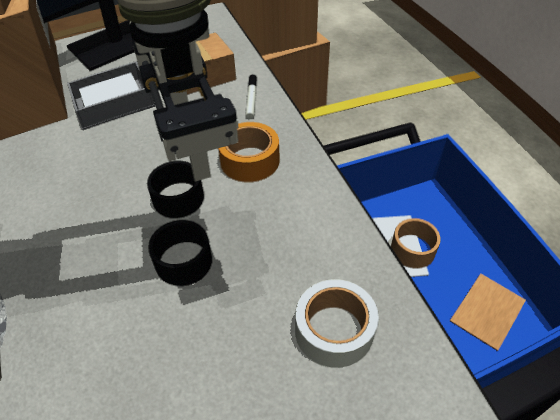

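View pics/t6.png

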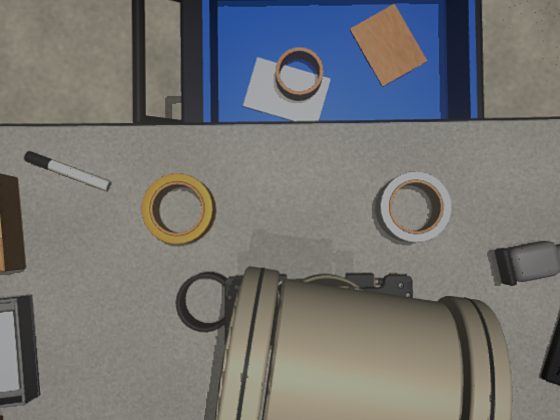

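The core lies flat in the tote, at top (299,73) and side (417,242), the same place as 1.4 s earlier. The rolls are still at (178,208) and (416,207), and the arm is clear. Handing in.

```bash
python3 -c "
from h import *
c=dict(np.load('pics/t6.png.npz'));print(ray(c,299,73,-.114))
print(close_job())"
```

```text
[ 0.83810184 -0.02274113 -0.114     ]
the job is handed in; nothing more can be done
None
```

I pushed the bare brown core straight along the bench with the part-open fingers cradling it from behind. It went over the far edge and dropped into the blue tote, and it was never lifted. I then drew the arm back and handed the job in at about 7 s of the 32 s allowed.

- **Core:** it lies flat and still in the tote at about (0.838, -0.023). That is about 0.12 m past the edge and 0.07 m from the tote's middle in y, so well inside the walls.
- **Rolls:** both full rolls are at the same pixels as at the start, so neither was moved.
- **Forces:** readings at the end of each move stayed under 2 N.
- **Disagreement:** the top and side cameras differed by 4–7 mm in y on the starting positions. This was small next to the clearances and did not affect the push.

No checks failed; the hand-in itself gives no verdict.

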